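# Turn the spice carousel to the square tin

## Robot

A 7-joint arm with a two-finger parallel gripper is mounted at the origin on the work surface. World frame = base frame: x ahead of the robot, y to its left, z up, the work surface at z = 0. Lengths are in m, angles in rad, forces in N, time in s.
With the tool pointing down it reaches from about 0.425 to 0.825 m from the base axis. Payload 3.6 kg.
Tool frame: the origin (TCP) lies at the centre of the arm's flange, where the gripper is bolted on; the fingertips stand 173 mm ahead of it and the grasp point (between the pads) lies 155 mm ahead of it; z points along the fingers, y is the direction in which the jaws open and shut (so a half turn about z gives the same grasp; the last joint's range is limited). The gripper opens to 85 mm and grips with 20 to 120 N. Pads are 22 mm wide; open, the fingers measure 114 mm over their backs; the gripper's body (76 mm by 85 mm) begins 54 mm behind the grasp point. The pads swing forward as they close: fully open they stand 13 mm farther back than shut.
Start: joints at [-1.242, 0.615, -0.013, 1.423, 0.008, 1.103, -0.04], TCP at [0.226, 0.609, 0.405] pointing down, gripper open.
Joint ranges: [-3.12, 3.12], [-0.3, 2.06], [-1.34, 1.32], [0.26, 2.42], [-1.36, 4.5], [0.01, 1.98], [-2.84, 2.84]. Speed limits (rad/s): [2.79, 2.79, 3.14, 3.14, 3.14, 3.14, 3.14].

## Interface

Orientations are given as [roll, pitch, yaw] about the fixed x, y, z axes, in that order (R = Rz(yaw) Ry(pitch) Rx(roll)).
In Python, from workcell import * gives the robot as it stands. The module is installed in compiled form; this text tells all that it offers.
- The arm moves only by the tool step_arm, never from a script. Its argument "targets" is a list of rows, each a list of 5 numbers: the shift along the tool's x, y, z in m, then the turn about the tool's z in degrees, then the finger opening in m, from 0 to 0.0854. A call has 1 to 20 rows; each row is the pose to reach, as a shift and turn from the pose commanded when the call began, along the tool's axes at that moment; what a row does not reach only later rows make up. A row lasts 1/8 s, in which the tool goes at most 62.5 mm and 10.7 degrees, less where a joint would pass 70% of its speed; a pose out of reach is approached as far as the arm can. A call with a gripper value outside its range is refused whole. The fingers move at their own pace and stop on an object; "force" is the grip in N (left out, the last holds). Time passes only in rows, so rows that repeat a pose let the fingers close. It gives the time, the measured TCP pose, the force and the opening at its end, in the units of the state.
- state(): the state, without advancing time (a new reading comes with each control period).
- capture(name): name is "side" or "top"; returns (picture, depth): 480x640x3 uint8, red, green, blue; 480x640 float32, m along the optical axis (not along the pixel's ray), 0 where there is no reading.
- camera_model(name): a dict with "camera_matrix" (3x3 intrinsics, pixels), "D" ([k1, k2, p1, p2, k3] as OpenCV has them; the pictures are not rectified), "xyz" and "orientation" of the camera in the world. Camera axes: x right, y down, z forward; pixel columns grow to the right and rows downward; lengths in m; the calibration is good to about 2 mm. A picture is of the moment at which its call begins. camera_model takes no time and is no camera call.
- finish_job(): hands the job in, once; it reports no verdict.
The state is a dict: "time": time; "joints": joint angles; "joint_velocities": joint speeds; "tau": joint torques, N m; "tcp_pos": TCP position; "eef_rot": TCP orientation; "contact_force": force on the tool from outside, world axes, zero at the start; "ft_torque": the same for the moment, N m; "gripper_width": finger opening in m.
Only numpy, scipy, OpenCV 4.12 (cv2) and the standard library are available. Lean on these libraries where they do the work, as an engineer would, in place of code of your own. Each camera call takes 0.05 s, during which the arm holds its last target. There are 200 camera calls.

## Task

Turn the spice carousel by pushing its notched rim round with the fingertips until the square steel tin stands at the front, centred behind the wooden tongue that sticks out of the stand, then take the hand away. Do not touch, lift or knock over the tin or the pots on the carousel, and leave everything else on the counter where it is.

Things in the scene. Friction and masses are not known exactly. Their poses are not given: they have to be found in the camera images.
- stand: fixed foot of the wooden spice carousel, on the counter; origin on the counter on the turning axis, z up. Its front is its own -x side: there a flat light wooden tongue, 30 mm wide and 10 mm high, sticks out from under the platter to 200 mm from the axis. Its front may be turned up to 35 degrees from the robot. The foot (92 mm radius, 12 mm high) and hub (50 mm radius) under the platter do not turn.
- platter (a joint): turn of the round wooden platter about the upright axis through the stand's origin, rad; grows counter-clockwise seen from above; zero when notch0 lies along the stand's +x. Platter: 140 mm radius, 24 mm thick, top face 58 mm, underside 34 mm above the counter. Turns freely either way, light friction (about 1 N at the rim), stops almost at once when not pushed.
- notch0 (a point): middle of a finger notch, one of four alike in the platter's rim: on the top face, 130 mm from the axis (turns with the platter). The notch is open outwards and cut right through the 24 mm thickness; about 42 mm wide at its inner end (107 mm from the axis), 58 mm here, 64 mm at the outer edge. Below it is free air down to the counter, except over the 10 mm high tongue at the front.
- notch1 (a point): the same kind of point for the notch 90 degrees counter-clockwise from notch0
- notch2 (a point): the same kind of point for the notch 180 degrees counter-clockwise from notch0
- notch3 (a point): the same kind of point for the notch 270 degrees counter-clockwise from notch0
- tin: the square steel spice tin, the only square thing on the carousel: 38 mm square and 30 mm high, with a 40 mm square lid up to 36 mm and a small ball knob on top up to 46 mm. Loose, about 90 g, standing on the platter about 50 mm from the axis and turning with it. Origin at the centre of its underside, z up.
- domepot: round white ceramic pot with a domed lid, 42 mm across, 44 mm high, loose on the platter about 50 mm from the axis; origin at the centre of its underside
- corkpot: round white ceramic pot with a cork, 40 mm across, 44 mm high, loose on the platter about 50 mm from the axis; origin at the centre of its underside
- shaker: round glass shaker with a round wooden cap, 38 mm across, 44 mm high, loose on the platter about 50 mm from the axis; origin at the centre of its underside
- griddle: heavy round iron griddle, 220 mm across, 24 mm high, with two loop handles (284 mm over them), on the left; origin at the centre of its underside
- bowl_near: green plastic bowl, 124 mm across, 55 mm high, on the robot's side of the griddle; origin at the centre of its underside
- bowl_far: green plastic bowl like the other, beyond the griddle; origin at the centre of its underside
- turner: steel turner with a wooden handle, 280 mm long, lying flat along x on the right; origin at its middle, on the counter
- jar: clear glass jar with a steel lid, 84 mm across, 125 mm high, on the counter to the right of the carousel; origin at the centre of its underside
Mind the look-alikes: they are no part of the job. What is shaped like the domepot but black, green or yellow is not meant.

How it is judged:
At the end, for the whole second after the job is handed in: In the stand's frame the tin's middle is at least 30 mm in front of the axis and within 12 mm of the tongue's centre line; platter at rest; tin and pots upright on the platter, within 75 mm of its axis; griddle, bowls, turner, jar within 20 mm of where they were (y of tin in the frame of stand between -0.012 and 0.012 m and x of tin in the frame of stand below -0.03 m and velocity of joint platter between -0.05 and 0.05 rad/s and linear speed of tin below 0.01 m/s and height (world z) of tin between 0.052 and 0.064 m and angle between each of tin, domepot, corkpot, shaker's own z axis and vertical below 0.1 rad and horizontal distance between each of tin, domepot, corkpot, shaker and stand below 0.075 m and height (world z) of domepot between 0.052 and 0.064 m and height (world z) of corkpot between 0.052 and 0.064 m and height (world z) of shaker between 0.052 and 0.064 m and distance of each of griddle, bowl_near, bowl_far, turner, jar from where it was at the start of the episode below 0.02 m); the robot touches nothing.
It fails at once if the square tin is touched by the robot (contact force between any of the fingers, the arm and tin above 0.5 N).
It fails at once if a pot on the carousel is touched by the robot (contact force between any of the fingers, the arm and domepot above 0.5 N or contact force between any of the fingers, the arm and corkpot above 0.5 N or contact force between any of the fingers, the arm and shaker above 0.5 N).
It fails at once if the tin or a pot is lifted off the platter (height (world z) of any of tin, domepot, corkpot, shaker above 0.07 m).
It fails at once if the tin or a pot is knocked over (angle between any of tin, domepot, corkpot, shaker's own z axis and vertical above 0.35 rad).
It fails at once if the griddle, a bowl, the turner or the jar is shifted (distance of any of griddle, bowl_near, bowl_far, turner, jar from where it was at the start of the episode above 0.02 m).
It also fails if it takes over 48 s, if anything falls off the work surface, if the arm or the gripper's body presses on something with over 40 N, if the wrist force passes 120 N, or if a joint passes its speed limit or range.

## Working session

There is one attempt and no reset: what is moved stays moved. The work goes in short steps, Python scripts to look and compute and a tool call to move; the robot and the scene stay as the last step left them, time stands still between calls to the robot, and variables do not carry over. Pictures are saved under pics/ and viewed, about 8 in all and at most 12, crops included, and the job is handed in when it is done.

Besides the shell and the picture viewer there is one more tool, called after "Emit:" as name(argument=value, ...), one argument or row to a line, values as JSON. step_arm: Moves the arm, as the interface text tells. Its arguments: {"type":"object","properties":{"targets":{"type":"array","items":{"type":"array","items":{"type":"number"}}},"force":{"type":"number"}},"required":["targets"]}

```bash
mkdir -p pics; cat > h.py <<'E'
from workcell import *
import numpy as np, cv2
from scipy.spatial.transform import Rotation as Ro
def cam(n):
    m=camera_model(n); K=np.array(m["camera_matrix"],float); D=np.array(m["D"],float)
    o=np.array(m["orientation"],float)
    R=Ro.from_euler('xyz',o).as_matrix() if o.size==3 else o.reshape(3,3)
    return K,D,R,np.array(m["xyz"],float)
def onplane(n,px,z):
    K,D,R,t=cam(n); u=cv2.undistortPoints(np.array(px,np.float64).reshape(-1,1,2),K,D).reshape(-1,2)
    d=np.c_[u,np.ones(len(u))]@R.T
    return t+d*((z-t[2])/d[:,2])[:,None]
def proj(n,P):
    K,D,R,t=cam(n); return cv2.projectPoints((np.array(P,float).reshape(-1,3)-t)@R,np.zeros(3),np.zeros(3),K,D)[0].reshape(-1,2)
def snap(n,f):
    p,d=capture(n); cv2.imwrite(f"pics/{f}.png",p[:,:,::-1]); np.save(f"pics/{f}.npy",d); return p,d
E
python3 - <<'E'
from h import *
snap("top","t0"); snap("side","s0"); print(state())
for n in("top","side"): print(camera_model(n))
E
```

```text
{'time': 0.1, 'joints': array([-1.24152964,  0.61582754, -0.01263926,  1.42475627,  0.00809181,
        1.10342411, -0.04040105]), 'joint_velocities': array([ 3.89196231e-04, -1.81202666e-03,  1.71283973e-03, -5.11077997e-03,
        7.52918463e-04, -3.71430566e-04,  7.79654050e-05]), 'tau': array([ 1.07144711e-03, -4.70379710e+01,  2.60331603e-01, -1.71574116e+01,
        1.01210564e-02,  5.85080459e-03,  4.92250166e-06]), 'tcp_pos': array([0.22627339, 0.60903279, 0.40364434]), 'eef_rot': array([-3.13922706e+00,  1.01666578e-05,  2.78590543e+00]), 'contact_force': array([ 0.14288016,  0.13038491, -0.02753346]), 'ft_torque': array([-0.00358289, -0.02787023,  0.00666171]), 'gripper_width': 0.0855559549267025}
{'camera_matrix': array([[477.1742496 ,   0.        , 320.5729619 ],
       [  0.        , 477.1742496 , 247.55796106],
       [  0.        ,   0.        ,   1.        ]]), 'D': array([-0.07872867,  0.        ,  0.        ,  0.        ,  0.        ]), 'xyz': array([ 0.33306566, -0.05151198,  1.49265137]), 'orientation': array([-3.01761519, -0.0064524 , -1.54553978])}
{'camera_matrix': array([[565.05180371,   0.        , 327.60911142],
       [  0.        , 565.05180371, 240.01592117],
       [  0.        ,   0.        ,   1.        ]]), 'D': array([0.01729691, 0.        , 0.        , 0.        , 0.        ]), 'xyz': array([ 0.27532979, -1.12135809,  1.06083665]), 'orientation': array([-2.30482496,  0.01205856, -0.22353445])}
```

View pics/t0.png

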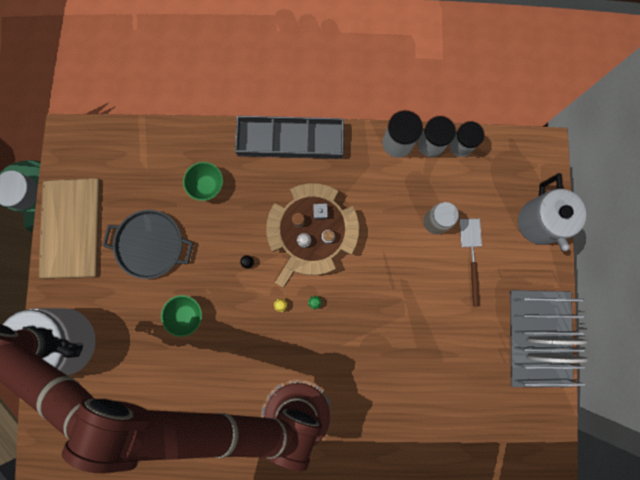

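View pics/s0.png

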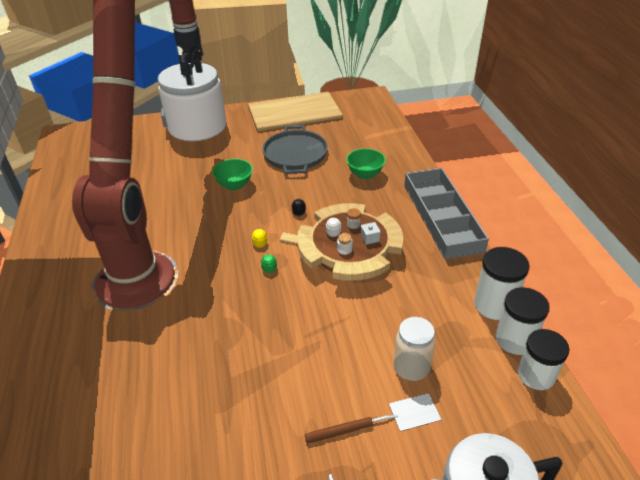

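Top view: the carousel centre is near (313,229), the tongue points down-left to (285,278), and the square tin is at (320,211), the far side. The small yellow (280,305), green (316,302) and black (247,262) pots stand on the counter and aren't part of the job.

```bash
python3 - <<'E'
from h import *
p=cv2.imread("pics/t0.png"); d=np.load("pics/t0.npy")
c=p[170:300,250:375]; cv2.imwrite("pics/c0.png",cv2.resize(c,None,fx=4.6,fy=4.6,interpolation=cv2.INTER_CUBIC))
# world z map from depth
K,D,R,t=cam("top")
vv,uu=np.mgrid[0:480,0:640]; px=np.stack([uu,vv],-1).reshape(-1,1,2).astype(float)
u=cv2.undistortPoints(px,K,D).reshape(-1,2); P=((np.c_[u,np.ones(len(u))]*d.reshape(-1,1))@R.T+t).reshape(480,640,3)
np.save("pics/P0.npy",P)
hsv=cv2.cvtColor(p,cv2.COLOR_BGR2HSV)
for q in [(313,193),(275,240),(285,275),(313,220),(320,211),(300,290)]: print(q,hsv[q[1],q[0]],P[q[1],q[0]].round(3))
E
```

```text
(313, 193) [ 17 100 150] [ 0.681 -0.029  0.058]
(275, 240) [ 17 100 161] [0.532 0.083 0.057]
(285, 275) [ 17  99 165] [0.429 0.052 0.008]
(313, 220) [  9 147  78] [ 0.596 -0.031  0.062]
(320, 211) [110  12 125] [ 0.616 -0.052  0.1  ]
(300, 290) [ 12 140 126] [0.384 0.004 0.   ]
```

View pics/c0.png

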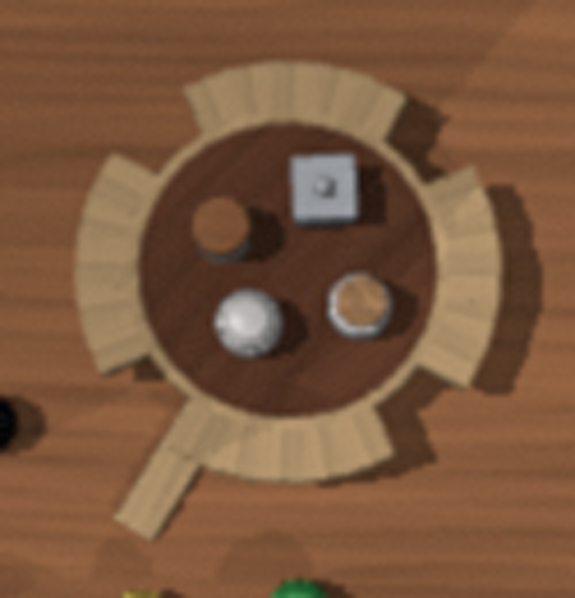

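The crop confirms the tin as the only square thing, crop (324,187), with its knob. The round ones are dome (248,323), cork (362,305) and shaker (222,223). There are four notches, one of them over the tongue.

```bash
cat > meas.py <<'E'
from h import *
from scipy.optimize import least_squares
def measure(f, c0=(0.563,-0.03), fixed=None):
    p=cv2.imread(f"pics/{f}.png"); hsv=cv2.cvtColor(p,cv2.COLOR_BGR2HSV)
    H,S,V=[hsv[...,i].astype(int) for i in range(3)]
    light=((abs(H-17)<4)&(S>70)&(S<125)&(V>105))
    vv,uu=np.mgrid[0:480,0:640]; px=np.stack([uu,vv],-1).reshape(-1,2)
    A=onplane("top",px,0.058).reshape(480,640,3); B=onplane("top",px,0.010).reshape(480,640,3); T=onplane("top",px,0.094).reshape(480,640,3)
    c=np.array(c0)
    for _ in range(4):
        r=np.hypot(A[...,0]-c[0],A[...,1]-c[1])
        m=(light&(r<.155)&(r>.09)).astype(np.uint8)
        cs=cv2.findContours(m,cv2.RETR_EXTERNAL,cv2.CHAIN_APPROX_NONE)[0]
        q=np.vstack([x for x in cs if len(x)>20]).reshape(-1,2); Q=A[q[:,1],q[:,0]][:,:2]
        rr=np.hypot(*(Q-c).T); Q=Q[abs(rr-.139)<(.012 if _<2 else .005)]
        s=least_squares(lambda v:np.hypot(Q[:,0]-v[0],Q[:,1]-v[1])-v[2],[*c,.14],loss='soft_l1',f_scale=.001); c=s.x[:2]
    R=s.x[2]
    if fixed is not None: c=np.array(fixed)
    # rim solid material at r 118..134: notch angles via 4-fold phase
    dx,dy=A[...,0]-c[0],A[...,1]-c[1]; r=np.hypot(dx,dy); th=np.arctan2(dy,dx)
    ring=light&(r>.118)&(r<.134); 
    ph=np.angle(np.sum(np.exp(4j*th[ring]))) /4   # centre of solid sectors
    notch=np.degrees(ph)+45
    bx,by=B[...,0]-c[0],B[...,1]-c[1]; rb=np.hypot(bx,by)
    m=(light&(rb>.155)&(rb<.215)&(r>.15)).astype(np.uint8)
    n,l,st,ce=cv2.connectedComponentsWithStats(m); k=1+np.argmax(st[1:,4]); mm=l==k
    tp=np.c_[bx[mm],by[mm]]; rect=cv2.minAreaRect((tp*1000).astype(np.float32))
    tang=np.degrees(np.arctan2(*tp.mean(0)[::-1]))
    tx,ty=T[...,0]-c[0],T[...,1]-c[1]; rt=np.hypot(tx,ty)
    tin=((S<40)&(H>90)&(H<130)&(rt<.085)&(V>90)).astype(np.uint8)
    n,l,st,ce=cv2.connectedComponentsWithStats(tin)
    print("center",c.round(4),"R",R.round(4),"notch mod90",notch.round(2),"tongue ang",tang.round(2),"rmax",rb[mm].max().round(3),"rect",rect)
    for k in range(1,n):
        if st[k,4]>30:
            mk=l==k; P=T[mk][:,:2]
            print("tin?",st[k],ce[k].round(1),"rel",(P.mean(0)-c).round(4),"ang",np.degrees(np.arctan2(*(P.mean(0)-c)[::-1])).round(2),"rect",cv2.minAreaRect((P*1000).astype(np.float32))[1:])
if __name__=="__main__":
    import sys; measure(sys.argv[1])
E
python3 meas.py t0; python3 -c "
import numpy as np;P=np.load('pics/P0.npy');print(P[205:219,312:330,2].round(3))
from h import *;print(cam('top')[2:])
for n in [(302,262),(280,305),(316,302),(247,262)]: print(n,P[n[1],n[0]].round(3))"
```

```text
center [ 0.5711 -0.029 ] R 0.1406 notch mod90 44.18 tongue ang 149.64 rmax 0.201 rect ((-153.61170959472656, 89.92635345458984), (31.428226470947266, 45.665069580078125), 59.777347564697266)
tin? [314 204  13  14 175] [320.  210.7] rel [ 0.0472 -0.0226] ang -25.57 rect ((39.51708984375, 35.85879898071289), 1.5295082330703735)
[[0.061 0.093 0.096 0.09  0.09  0.095 0.093 0.092 0.093 0.091 0.094 0.095
  0.097 0.091 0.097 0.06  0.062 0.054]
 [0.062 0.092 0.093 0.092 0.094 0.09  0.092 0.093 0.096 0.088 0.091 0.093
  0.093 0.096 0.09  0.06  0.055 0.055]
 [0.053 0.09  0.09  0.093 0.094 0.09  0.096 0.095 0.091 0.094 0.091 0.09
  0.092 0.095 0.094 0.058 0.056 0.055]
 [0.057 0.057 0.095 0.095 0.094 0.091 0.095 0.096 0.105 0.099 0.094 0.092
  0.094 0.097 0.091 0.057 0.053 0.058]
 [0.062 0.065 0.09  0.098 0.097 0.093 0.091 0.101 0.105 0.103 0.095 0.09
  0.098 0.094 0.092 0.057 0.062 0.059]
 [0.055 0.056 0.091 0.093 0.101 0.092 0.099 0.105 0.102 0.104 0.093 0.092
  0.09  0.094 0.093 0.052 0.056 0.056]
 [0.056 0.061 0.09  0.093 0.091 0.097 0.09  0.1   0.1   0.105 0.095 0.092
  0.097 0.095 0.094 0.
[... 433 characters left out ...]
.094 0.093 0.094 0.063 0.061 0.061]
 [0.06  0.054 0.09  0.095 0.093 0.095 0.093 0.09  0.095 0.094 0.095 0.097
  0.091 0.094 0.095 0.056 0.061 0.054]
 [0.054 0.055 0.096 0.094 0.089 0.094 0.087 0.088 0.086 0.087 0.085 0.081
  0.078 0.081 0.075 0.062 0.055 0.057]
 [0.059 0.06  0.07  0.077 0.069 0.068 0.066 0.064 0.068 0.068 0.065 0.063
  0.062 0.065 0.065 0.056 0.059 0.058]]
(array([[ 0.02525334, -0.991988  ,  0.12378237],
       [-0.99966026, -0.02585767, -0.00327789],
       [ 0.00645235, -0.12365754, -0.99230398]]), array([ 0.33306566, -0.05151198,  1.49265137]))
(302, 262) [ 0.467 -0.001  0.054]
(280, 305) [0.336 0.061 0.047]
(316, 302) [ 0.348 -0.047  0.037]
(247, 262) [0.463 0.167 0.046]
```

Everything fits the given sizes. The axis is at (0.571,-0.029), R is 140.6 mm, the tongue lies at 149.6° and reaches 201 mm. The tin is 52 mm out at -25.6°, with its lid at z≈0.094. The notches are at 44.2° + k·90°.

Plan: put the closed fingers in the notch at -45.8° and sweep about +175° CCW round the far side. First, go above that notch and close the fingers.

Emit:
step_arm(
  targets=[
    [-0.06, -0.05, 0, -5, 0],
    [-0.12, -0.1, 0, -10, 0],
    [-0.663, -0.534, 0, -20.4, 0],
    [-0.663, -0.534, 0, -20.4, 0],
    [-0.663, -0.534, 0, -20.4, 0],
    [-0.663, -0.534, 0, -20.4, 0],
    [-0.663, -0.534, 0, -20.4, 0],
    [-0.663, -0.534, 0, -20.4, 0],
    [-0.663, -0.534, 0, -20.4, 0],
    [-0.663, -0.534, 0, -20.4, 0],
    [-0.663, -0.534, 0, -20.4, 0],
    [-0.663, -0.534, 0, -20.4, 0],
    [-0.663, -0.534, 0, -20.4, 0],
    [-0.663, -0.534, 0, -20.4, 0],
    [-0.663, -0.534, 0, -20.4, 0],
    [-0.663, -0.534, 0, -20.4, 0],
    [-0.663, -0.534, 0, -20.4, 0],
    [-0.663, -0.534, 0, -20.4, 0],
    [-0.663, -0.534, 0, -20.4, 0],
    [-0.663, -0.534, 0, -20.4, 0],
  ],
  force=20,
)

```text
time: 2.6
tcp_pos: [0.6618, -0.1219, 0.4049]
eef_rot: [-3.142, 0.0, -3.141]
contact_force: [0.5, -0.2, -0.5]
gripper_width: -0.0003
```

Emit:
step_arm(
  targets=[
    [0, 0, 0.05, 0, 0],
    [0, 0, 0.1, 0, 0],
    [0, 0, 0.13, 0, 0],
    [0, 0, 0.15, 0, 0],
    [0, 0, 0.165, 0, 0],
    [0, 0, 0.18, 0, 0],
    [0, 0, 0.192, 0, 0],
    [0, 0, 0.192, 0, 0],
  ],
)

```text
time: 3.6
tcp_pos: [0.6616, -0.1222, 0.2118]
eef_rot: [3.141, -0.002, -3.141]
contact_force: [0.8, 1.0, 0.6]
gripper_width: -0.0
```

```bash
python3 - <<'E'
from h import *
p,d=snap("side","s1"); s=proj("side",[[0.66,-0.12,0.06]])[0].astype(int); print(s,state()["contact_force"])
x,y=s; c=p[max(0,y-110):y+90,max(0,x-130):x+120,::-1]; cv2.imwrite("pics/s1c.png",cv2.resize(c,None,fx=3,fy=3))
for a0 in range(-40,127,12):
    pass
c=np.array([.5711,-.029]);t=state()["tcp_pos"]
# tool x=-X, tool y=+Y
for a in range(-42,135,6):
    q=c+.13*np.array([np.cos(np.radians(a)),np.sin(np.radians(a))])-[.6618,-.1219]
    print(a,[round(-q[0],3),round(q[1],3)],end=' ')
E
```

```text
[391 251] [-0.42273099 -0.09922847  0.76187165]
-42 [np.float64(-0.006), np.float64(0.006)] -36 [np.float64(-0.014), np.float64(0.016)] -30 [np.float64(-0.022), np.float64(0.028)] -24 [np.float64(-0.028), np.float64(0.04)] -18 [np.float64(-0.033), np.float64(0.053)] -12 [np.float64(-0.036), np.float64(0.066)] -6 [np.float64(-0.039), np.float64(0.079)] 0 [np.float64(-0.039), np.float64(0.093)] 6 [np.float64(-0.039), np.float64(0.106)] 12 [np.float64(-0.036), np.float64(0.12)] 18 [np.float64(-0.033), np.float64(0.133)] 24 [np.float64(-0.028), np.float64(0.146)] 30 [np.float64(-0.022), np.float64(0.158)] 36 [np.float64(-0.014), np.float64(0.169)] 42 [np.float64(-0.006), np.float64(0.18)] 48 [np.float64(0.004), np.float64(0.19)] 54 [np.float64(0.014), np.float64(0.198)] 60 [np.float64(0.026), np.float64(0.205)] 66 [np.float64(0.038), np.float64(0.212)] 72 [np.float64(0.051), np.float64(0.217)] 78 [np.float64(0.064), np.float64(0.22)] 84 [np.float64(0.077), np.float64(0.222)] 90 [np.float64(0.091), np.float64(0.223)] 96 [np.float64(0.104), np.float64(0.222)] 102 [np.float64(0.118), np.float64(0.22)] 108 [np.float64(0.131), np.float64(0.217)] 114 [np.float64(0.144), np.float64(0.212)] 120 [np.float64(0.156), np.float64(0.205)] 126 [np.float64(0.167), np.float64(0.198)] 132 [np.float64(0.178), np.float64(0.19)]
```

View pics/s1c.png

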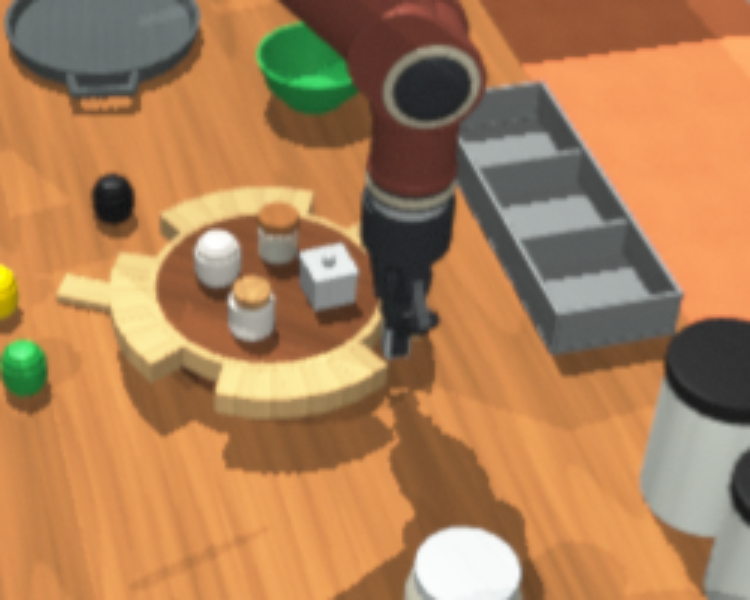

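The side crop shows the closed fingertips standing in the notch at crop (397,345), clear of the tin at (328,275). I'll sweep gently.

Emit:
step_arm(
  targets=[
    [-0.006, 0.006, 0, 0, 0],
    [-0.01, 0.011, 0, 0, 0],
    [-0.014, 0.016, 0, 0, 0],
    [-0.018, 0.022, 0, 0, 0],
    [-0.022, 0.028, 0, 0, 0],
    [-0.028, 0.04, 0, 0, 0],
    [-0.033, 0.053, 0, 0, 0],
    [-0.036, 0.066, 0, 0, 0],
    [-0.039, 0.079, 0, 0, 0],
    [-0.039, 0.093, 0, 0, 0],
    [-0.039, 0.106, 0, 0, 0],
    [-0.036, 0.12, 0, 0, 0],
    [-0.033, 0.133, 0, 0, 0],
    [-0.028, 0.146, 0, 0, 0],
    [-0.022, 0.158, 0, 0, 0],
    [-0.018, 0.164, 0, 0, 0],
    [-0.014, 0.169, 0, 0, 0],
    [-0.014, 0.169, 0, 0, 0],
  ],
)

```text
time: 5.9
tcp_pos: [0.6755, 0.0476, 0.2127]
eef_rot: [3.141, -0.0, -3.141]
contact_force: [-0.1, 0.2, 0.0]
gripper_width: 0.0001
```

```bash
python3 - <<'E'
from h import *
p,d=snap("top","t1"); cv2.imwrite("pics/t1c.png",cv2.resize(p[150:310,235:385,::-1],None,fx=3.5,fy=3.5)); print(state()["contact_force"],state()["tcp_pos"])
E
python3 meas.py t1
```

```text
[0.08436799 0.15401997 0.2631109 ] [0.67570076 0.0471128  0.21271763]
center [ 0.5661 -0.0326] R 0.1356 notch mod90 39.49 tongue ang 76.19 rmax 0.179 rect ((42.53510284423828, 173.05429077148438), (3.210620403289795, 0.0), -177.5651397705078)
tin? [297 209   9  14 107] [300.9 215.2] rel [0.0371 0.0376] ang 45.41 rect ((39.45622634887695, 23.88096809387207), 1.6997150182724)
```

View pics/t1c.png

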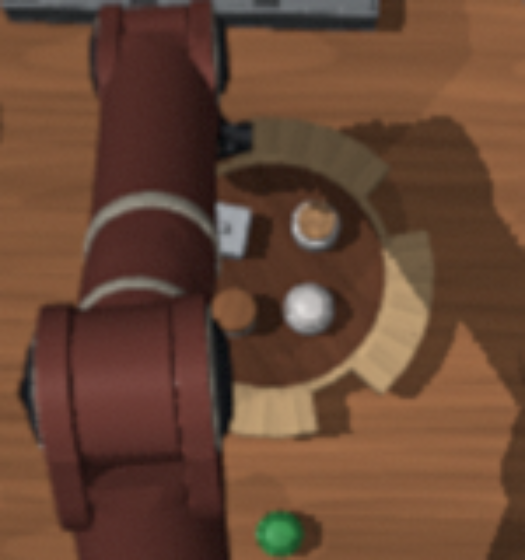

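It works: the platter has turned about 75° with the pots undisturbed. The arm hides the rest of the view, so I'll carry on to a finger angle of 120° and then check.

Emit:
step_arm(
  targets=[
    [0.004, 0.006, 0, 0, 0],
    [0.008, 0.011, 0, 0, 0],
    [0.018, 0.021, 0, 0, 0],
    [0.028, 0.029, 0, 0, 0],
    [0.04, 0.036, 0, 0, 0],
    [0.052, 0.043, 0, 0, 0],
    [0.065, 0.048, 0, 0, 0],
    [0.078, 0.051, 0, 0, 0],
    [0.091, 0.053, 0, 0, 0],
    [0.105, 0.054, 0, 0, 0],
    [0.118, 0.053, 0, 0, 0],
    [0.132, 0.051, 0, 0, 0],
    [0.145, 0.048, 0, 0, 0],
    [0.158, 0.043, 0, 0, 0],
    [0.164, 0.04, 0, 0, 0],
    [0.17, 0.036, 0, 0, 0],
    [0.17, 0.036, 0, 0, 0],
  ],
)

```text
time: 8.07
tcp_pos: [0.5052, 0.0824, 0.2126]
eef_rot: [-3.141, -0.002, 3.141]
contact_force: [-0.1, 0.8, 0.4]
gripper_width: -0.0001
```

```bash
python3 - <<'E'
from h import *
p,d=snap("top","t2"); q,_=snap("side","s2")
a=cv2.resize(p[150:310,235:385,::-1],None,fx=2.6,fy=2.6); b=cv2.resize(q[160:320,240:430,::-1],(380,a.shape[0])); cv2.imwrite("pics/t2c.png",np.hstack([a,b])); print(state()["contact_force"],state()["tcp_pos"])
E
python3 meas.py t2
```

```text
[ 0.68079112 -0.38644507  0.08831007] [0.50573459 0.0826737  0.21259249]
center [ 0.5715 -0.0284] R 0.1404 notch mod90 20.52 tongue ang 150.42 rmax 0.199 rect ((-153.27178955078125, 88.60549926757812), (32.083831787109375, 43.64859390258789), 59.587276458740234)
tin? [293 231  14  15 127] [299.1 238.2] rel [-0.0376  0.0364] ang 135.89 rect ((36.64078903198242, 36.81566619873047), 73.40281677246094)
```

View pics/t2c.png

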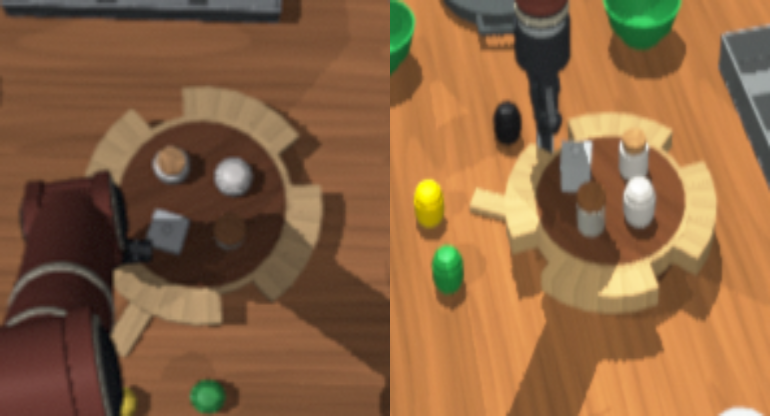

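The top view (left) shows the tin at about 136°, by both its centroid and its edge direction (turned 162°). The ring reading is partly hidden by the arm. The tongue is at about 150°, so about 14° is left. I'll push on by 14°, back off and lift.

Emit:
step_arm(
  targets=[
    [0.006, -0.004, 0, 0, 0],
    [0.013, -0.009, 0, 0, 0],
    [0.019, -0.013, 0, 0, 0],
    [0.025, -0.018, 0, 0, 0],
    [0.025, -0.018, 0, 0, 0],
    [0.025, -0.018, 0, 0, 0],
    [0.018, -0.011, 0, 0, 0],
    [0.015, -0.009, 0, 0, 0],
    [0.015, -0.009, 0, 0, 0],
    [0.015, -0.009, -0.02, 0, 0],
    [0.015, -0.009, -0.05, 0, 0],
    [0.015, -0.009, -0.1, 0, 0],
    [0.015, -0.009, -0.15, 0, 0],
    [0.015, 0.05, -0.19, 0, 0],
    [0.015, 0.11, -0.19, 0, 0],
    [0.015, 0.17, -0.19, 0, 0],
    [0.015, 0.23, -0.19, 0, 0],
    [0.015, 0.29, -0.19, 0, 0],
    [0.015, 0.35, -0.19, 0, 0],
    [0.015, 0.35, -0.19, 0, 0],
  ],
)

```text
time: 10.68
tcp_pos: [0.4874, 0.4388, 0.4012]
eef_rot: [3.138, -0.004, -3.132]
contact_force: [-0.6, -0.1, 0.3]
gripper_width: 0.0001
```

```bash
python3 - <<'E'
from h import *
p,d=snap("top","t3"); q,_=snap("side","s3")
a=cv2.resize(p[150:310,235:385,::-1],None,fx=2.6,fy=2.6); b=cv2.resize(q[160:320,240:430,::-1],(380,a.shape[0])); cv2.imwrite("pics/t3c.png",np.hstack([a,b])); print(state()["contact_force"],state()["tcp_pos"])
E
python3 meas.py t3
```

```text
[ 0.58037294 -0.95592906 -0.39159338] [0.49035911 0.43285542 0.40181018]
center [ 0.5712 -0.0292] R 0.1406 notch mod90 39.02 tongue ang 149.43 rmax 0.201 rect ((-153.6603240966797, 90.41954040527344), (29.392711639404297, 45.155677795410156), 60.73636245727539)
tin? [296 235  14  14 180] [302.3 241.5] rel [-0.0472  0.0276] ang 149.64 rect ((38.81719970703125, 38.48915481567383), 1.493694543838501)
```

View pics/t3c.png

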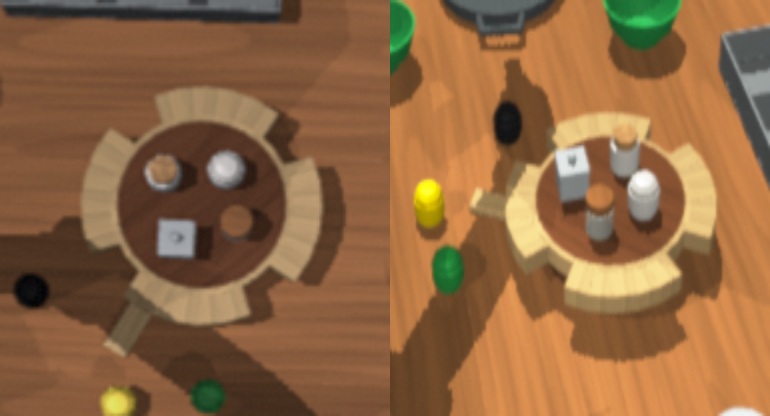

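The top view shows the tin on the tongue line: tin 149.6°, tongue 149.4°, r 55 mm, so about 0.2 mm off. The notches agree, with a turn of 174.8°. All the pots are upright and the hand is clear, so I'll hand in.

```bash
python3 - <<'E'
from h import *
a=cv2.imread("pics/t0.png").astype(int);b=cv2.imread("pics/t3.png").astype(int)
for n,(x,y) in dict(jar=(443,217),turner=(472,235),bowl_far=(204,181)).items(): print(n,abs(a-b)[y-12:y+12,x-8:x+8].mean().round(1))
print(state()["joint_velocities"].round(3)); print(finish_job())
E
```

```text
jar 8.7
turner 9.1
bowl_far 4.6
[ 0.038 -0.023  0.037  0.02   0.005 -0.001 -0.   ]
the job is handed in; nothing more can be done
None
```

```bash
python3 - <<'E'
import cv2,numpy as np
g=[cv2.imread(f"pics/{f}.png",0).astype(np.float32) for f in("t0","t3")]
for n,(x,y,w,h) in dict(jar=(443,217,26,24),turner=(473,262,20,50),bowl_far=(204,181,28,28),griddle=(150,245,50,42),bowl_near=(181,315,28,28)).items():
    s=[i[y-h:y+h,x-w:x+w].copy() for i in g]; print(n,cv2.phaseCorrelate(*s,cv2.createHanningWindow((2*w,2*h),cv2.CV_32F)),(s[1].mean()-s[0].mean()).round(1))
E
```

```text
jar ((0.021773663988319925, -0.013669921053896417), 0.95268401209219) 6.3
turner ((0.07785724760821466, 0.03419691000876668), 0.9433036558628082) 2.4
bowl_far ((0.018641204478598183, 0.05395014765285566), 0.9144403372870551) 4.7
griddle ((-1.0617034482635006, 0.479577731321001), 0.1336097272237142) -8.0
bowl_near ((0.002414531997580127, 0.07130586292455376), 0.49322835180494523) 5.0
```

The job is handed in: the square tin stands at the front, centred behind the tongue. I put the closed fingers into the rim notch on the far right, pushed the platter about 175° counter-clockwise round the far side, backed off and lifted clear. It took about 11 of the 48 s. `finish_job()` gives no verdict, so what follows is my own measurement.

- **Tin position:** in the last top picture it was 55 mm in front of the axis and about 0.2 mm off the tongue's centre line (tin at 149.6°, tongue at 149.4°). The notches agree, having turned 174.8° against the 175.2° planned. The mid-way notch reading disagreed by about 5° because the arm hid part of the rim, so I used the tin's own reading there.
- **Pots and tin:** all were upright on the platter in both last views, and I saw no contact with them. The forces read after each move stayed at about 1 N.
- **Other things on the counter:** comparing first and last pictures, the jar, turner and both bowls moved less than 0.1 pixel, though the match for the near bowl was weaker. The griddle comparison was inconclusive because its match was too poor to use; the fingers only passed it high up.
- **Arm at hand-in:** it was high and away from everything, with a slight leftover motion of at most 0.04 rad/s.

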